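# Dose milling balls and hold the spring gate open

## Task

Take the scoop by its upright green handle and scoop at least three of the five white balls out of the blue tray, tip them into the steel hopper, and set the scoop down standing upright on the worktop or in its tray; move the balls with the scoop only, never with the fingers. Then pull the yellow handle of the spring-return gate straight out until the white line on its foot is level with the red marks on the rails, so that at least three balls drop into the steel jar below, and finish while still holding it there: do not let go. Leave the dropper bottle, the white tape roll and the dark-lidded jar where they are.

Things in the scene. Friction and masses are not known exactly. Their poses are not given: they have to be found in the camera images.
- dosing_stand: Fixed stand: grey base 140x150 mm, open steel milling jar 70 mm wide, 60 mm tall on it, square steel hopper above. Origin: underside of the base, below the hopper's axis; z up; -x is the front. Two guide rails (tops 78 mm high, y = +-37 mm) run out to x = -212 mm, with a leg there. Hopper mouth 108x108 mm inside, rim 149 mm high; throat 58x58 mm, shut by the gate plate 78 mm high.
- hopper_mouth (a point): Centre of the hopper's open mouth, 146 mm above the worktop (rim top 3 mm higher).
- gate (a joint): Spring-return gate, a steel plate 64 mm wide sliding out along the stand's -x, in m: 0 shut (as found), 0.060 = white line level with the red marks, throat fully open; stop at 0.080. A spring pulls it shut: 3.6 N at 0, rising 120 N/m to 10.8 N at the mark; little friction, damping 4 N s/m.
- gate_handle (a point): Grip point of the gate's yellow upright handle, 108 mm high, moves with the gate. Block 14 mm thick along the stand's x, 30 mm wide along its y, from 80 to 126 mm high, on a black foot (20 mm along x, top 81 mm high, white line across it below this point). Shut, it stands 120 mm in front of the hopper's axis, 62 mm from its rim. Free on all sides above 82 mm.
- red_mark (a point): Point midway between the two red marks on the rails, 180 mm in front of the hopper's axis, 78 mm high: the handle's grip point must come straight above it.
- ball_tray: Fixed blue open tray, 191 (x) by 78 (y) mm, 31 mm high, walls and floor 3 mm. Origin: centre of its underside; z up. The scoop stands at its +x end with the lip towards -x; the balls lie towards the -x end.
- scoop: Loose aluminium scoop, 0.12 kg (varies), open at top and lip. Origin: underside, mid pan; z up; lip towards -x. Flat floor 2 mm thick from lip x = -40 mm to back wall x = +37 mm; 66 mm wide (63 inside); side walls 26 mm high, from x = -16 mm back. Upright green handle behind the back wall: x = 37 to 61 mm, 16 mm thick along y, from z = 0 to 100 mm. 3 mm to spare each side in the tray.
- scoop_grip (a point): Point in the scoop's handle to grip, 75 mm above its underside, 49 mm behind its origin; fingers close along the scoop's y (16 mm).
- scoop_lip (a point): Middle of the scoop's lip edge, 40 mm ahead of its origin, 1 mm above its underside.
- ball_0: White polished ceramic milling ball, 18 mm diameter, 18 g, slippery; lies in the tray. Origin: its centre.
- ball_1: White polished ceramic milling ball, 18 mm diameter, 18 g, slippery; lies in the tray. Origin: its centre.
- ball_2: White polished ceramic milling ball, 18 mm diameter, 18 g, slippery; lies in the tray. Origin: its centre.
- ball_3: White polished ceramic milling ball, 18 mm diameter, 18 g, slippery; lies in the tray. Origin: its centre.
- ball_4: White polished ceramic milling ball, 18 mm diameter, 18 g, slippery; lies in the tray. Origin: its centre.
- dropper: Bystander: small white dropper bottle with green tip, 31 mm wide, 96 mm tall, standing behind the work; origin at its foot.
- tape_roll: Bystander: roll of white tape lying flat, 62x65 mm, 19 mm high; origin at its foot.
- dark_jar: Bystander: small clear jar with a black lid, 41 mm wide, 33 mm tall, at the front right; origin at its foot.
Things that resemble listed ones, but are neither listed nor needed, are in the scene too. Several things have the shape of the scoop; the one meant has the colours described above.

How it is judged:
By the outcome, as a careful person would: the job done as asked, in the order asked, and still so for the second after the job is handed in, while the arm keeps its last pose, push and grip.
It also fails if it takes over 67 s, if anything falls off the work surface, if the arm or the gripper's body presses on something with over 40 N, if the wrist force passes 120 N, or if a joint passes its speed limit or range.

## Robot

A 6-joint arm with a two-finger parallel gripper is mounted at the origin on a cart in front of the work surface, level with it; the furniture and walls round the work are solid. World frame = base frame: x ahead of the robot, y to its left, z up, the work surface at z = 0. Lengths are in m, angles in rad, forces in N, time in s.
With the tool pointing down it reaches from about 0.15 to 0.775 m from the base axis. Payload 6.1 kg.
Tool frame: the origin (TCP) lies on the centre line of the jaws, within the pads' length; the fingertips stand 8 mm ahead of it and the grasp point (between the pads) lies 11 mm behind it; z points along the fingers, y is the direction in which the jaws open and shut (so a half turn about z gives the same grasp; the last joint's range is limited). The gripper opens to 85 mm and grips with 20 to 120 N. Pads are 22 mm wide; open, the fingers measure 114 mm over their backs; the gripper's body (76 mm by 85 mm) begins 54 mm behind the grasp point. The pads swing forward as they close: fully open they stand 13 mm farther back than shut.
Start: joints at [-1.156, 0.126, -0.04, 1.405, 0, 1.571], TCP at [0.212, -0.48, 0.239] pointing down, gripper open.
Joint ranges: [-2.72, 2.72], [-0.95, 1.95], [-1.27, 1.35], [-1.78, 2.02], [-1.46, 1.47], [-3.14, 3.14]. Speed limits (rad/s): [2.39, 2.39, 3.01, 3.14, 3.14, 3.14].

## Interface

Orientations are given as a rotation vector (axis times angle).
In Python, from cell import r, eoat, kinematics, monitor, imaging, job_done gives the robot as it stands. The module is installed in compiled form; this text tells all that it offers. Calls block until the motion is done:
- r.reach(position, orientation): joint-space move of the TCP to a pose.
- r.move_l(position, ori=None, v=0.15, force_limit=None): straight line of the TCP; ori=None keeps the orientation; v is the mean speed in m/s. With force_limit (N) it stops when the force on the tool has changed by that much, and returns True; else False.
- r.set_joints(angles): joint-space move.
- eoat.set_gripper(opening, effort=None): finger opening in m; effort is the grip in N (None keeps the last); returns when the fingers have stopped.
- r.dwell(seconds).
- kinematics.solve_ik(position, orientation): joint angles nearest the present ones, or None.
- monitor.observe(): the state.
- imaging.camera(name): name is "scene" or "top" or "wrist"; returns the picture (384x512x3 uint8, red, green, blue); there is no depth.
- imaging.calibration(name): a dict with "fov_y" (degrees; the focal length in pixels is half the picture's height over the tangent of half this angle, whatever the lens; pixels are square), "cx", "cy" (the principal point, pixels), "R" (3x3) and "t" (3): a world point X has camera coordinates R X + t. Camera axes: x right, y down, z forward; pixel columns grow to the right and rows downward; lengths in m; the calibration is good to about 2 mm. A picture is of the moment at which its call begins: read the wrist's pose just before it. calibration takes no time and is no camera call; for the wrist camera it gives the pose at the moment of the call.
A pose or a line that the arm cannot do raises r.PlanningError and nothing moves.
- job_done(): hands the job in, once; it reports no verdict.
The state is a dict: "time_s": time; "q": joint angles; "joint_velocities": joint speeds; "joint_efforts": joint torques, N m; "eef_pos": TCP position; "eef_rot": TCP orientation; "ft_force": force on the tool from outside, world axes, zero at the start; "torque": the same for the moment, N m; "opening": finger opening in m.
Only numpy, scipy, OpenCV 4.12 (cv2) and the standard library are available. Lean on these libraries where they do the work, as an engineer would, in place of code of your own. Each camera call takes 0.05 s, during which the arm holds its last target.

## Working session

There is one attempt and no reset: what is moved stays moved. The work goes in short steps, each a Python script; the robot and the scene stay as the last script left them, time stands still between calls to the robot, and variables do not carry over. Pictures are saved under pics/ and viewed, and the job is handed in when it is done.

```bash
mkdir -p pics; python3 - <<'E'
from cell import r,eoat,kinematics,monitor,imaging
import cv2,numpy as np
for n in ["scene","top","wrist"]:
    c=imaging.calibration(n); im=imaging.camera(n)
    cv2.imwrite(f"pics/{n}0.png",im[:,:,::-1]); print(n,c)
s=monitor.observe(); print(s)
E
```

```text
scene {'fov_y': 47.820136827243815, 'cx': 251.43871719429686, 'cy': 193.9376249945414, 'R': array([[-0.78755644, -0.61585835,  0.02175667],
       [-0.32019815,  0.37879204, -0.86832583],
       [ 0.52652446, -0.69082204, -0.49551681]]), 't': array([0.44887661, 0.29077064, 0.95324669])}
top {'fov_y': 43.090526754580644, 'cx': 256.4496344938642, 'cy': 192.60391560430057, 'R': array([[-1.41212775e-03, -9.99998742e-01, -7.22092771e-04],
       [-9.97714862e-01,  1.45767965e-03, -6.75494545e-02],
       [ 6.75504221e-02,  6.25054230e-04, -9.97715666e-01]]), 't': array([-0.00480612,  0.56993024,  1.70316211])}
wrist {'fov_y': 58.800038550485155, 'cx': 250.9192986901876, 'cy': 190.64191483304052, 'R': array([[ 0.40405548, -0.91473232, -0.00198948],
       [-0.86581202, -0.38314634,  0.3218205 ],
       [-0.29514187, -0.12831082, -0.94679861]]), 't': array([-0.52369575, -0.04330647,  0.38031143])}
{'time_s': 0.15, 'q': array([-1.15600667e+00,  1.26276992e-01, -4.03693996e-02,  1.40547194e+00,
        2.03853414e-05,  1.57082271e+00]), 'joint_velocities': array([ 0.00229445, -0.00134196,  0.00311153, -0.00127898,  0.00164751,
        0.00095408]), 'joint_efforts': array([-2.09606558e-03, -4.36276782e+01,  3.53148723e+01,  1.36029226e-02,
       -5.75018476e-05, -1.45634834e-05]), 'eef_pos': array([ 0.2114446 , -0.48017296,  0.23869177]), 'eef_rot': array([-3.07300888e+00, -6.46581481e-01,  3.96122610e-04]), 'ft_force': array([-0.03764978,  0.24279021, -0.02495475]), 'torque': array([-0.06855886,  0.00018951, -0.02068261]), 'opening': 0.08526963380423233}
```

View pics/scene0.png

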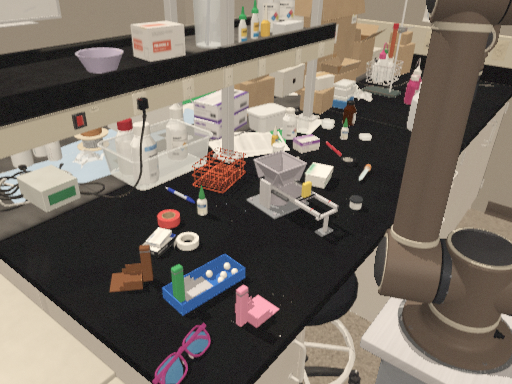

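View pics/top0.png

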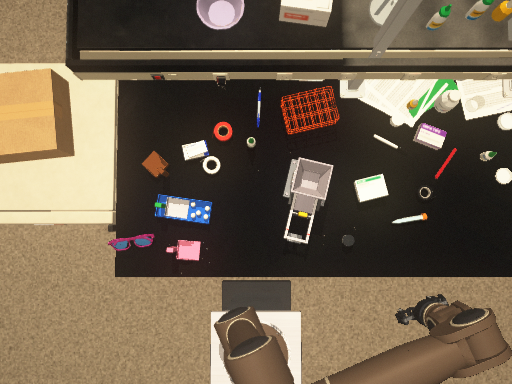

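View pics/wrist0.png

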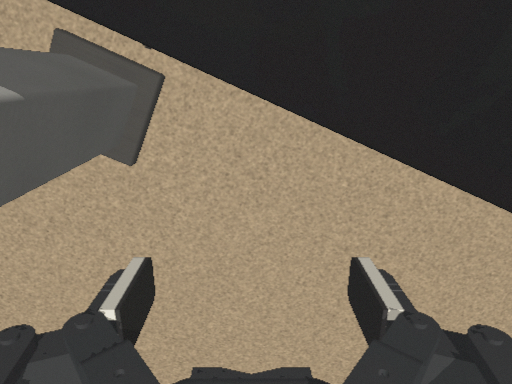

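The tray lies at top-view (183,209) with the green handle on its left end. The stand is around (305,200) with the gate facing the robot. A brown scoop and a pink scoop are decoys. I'll measure these next.

```bash
cat > h.py <<'E'
import numpy as np,cv2
def ray(c,uv):
    f=192/np.tan(np.radians(c['fov_y']/2))
    d=np.array([(uv[0]-c['cx'])/f,(uv[1]-c['cy'])/f,1.0])
    R=np.array(c['R']);o=-R.T@c['t']; return o,R.T@d
def onz(c,uv,z):
    o,d=ray(c,uv); return o+d*(z-o[2])/d[2]
def proj(c,X):
    f=192/np.tan(np.radians(c['fov_y']/2))
    p=c['R']@np.asarray(X,float)+c['t']; return np.array([c['cx']+f*p[0]/p[2],c['cy']+f*p[1]/p[2]])
def blobs(m,amin=5):
    n,l,s,ce=cv2.connectedComponentsWithStats(m.astype('uint8'))
    return [(s[i,4],tuple(s[i,:4]),ce[i]) for i in range(1,n) if s[i,4]>=amin]
E
python3 - <<'E'
from h import *
from cell import imaging
im=cv2.imread('pics/top0.png')
a=cv2.resize(im[180:235,140:230],None,fx=8,fy=8,interpolation=cv2.INTER_CUBIC)
b=cv2.resize(im[145:255,270:345],None,fx=5,fy=5,interpolation=cv2.INTER_CUBIC)
cv2.imwrite('pics/za.png',a);cv2.imwrite('pics/zb.png',b)
c=imaging.calibration('top')
h=cv2.cvtColor(im,cv2.COLOR_BGR2HSV)
m=((h[...,0]>100)&(h[...,0]<125)&(h[...,1]>150)&(h[...,2]>60)); m[:,:140]=0;m[:,225:]=0;m[:180]=0
pts=np.argwhere(m)[:,::-1].astype(np.float32)
W=np.array([onz(c,p,.031)[:2]*1000 for p in pts],np.float32)
print('tray',cv2.minAreaRect(W))
m=(h[...,0]>22)&(h[...,0]<32)&(h[...,1]>150)&(h[...,2]>90); m[:,:270]=0;m[:,345:]=0;m[:150]=0;m[260:]=0
for b in blobs(m): print('yel',b,onz(c,b[2],.126))
for uv in [(300,158),(333,165),(327,204),(293,197)]: print(uv,onz(c,uv,.149))
E
```

```text
tray ((512.4390258789062, 251.4981689453125), (193.14715576171875, 79.66049194335938), 81.55071258544922)
yel (np.int32(29), (np.int32(299), np.int32(212), np.int32(8), np.int32(5)), array([302.65517241, 213.72413793])) [ 0.49236245 -0.15862591  0.126     ]
(300, 158) [ 0.67504475 -0.1491571   0.149     ]
(333, 165) [ 0.65170877 -0.2574425   0.149     ]
(327, 204) [ 0.52346282 -0.23628549  0.149     ]
(293, 197) [ 0.54654595 -0.12529284  0.149     ]
```

View pics/za.png

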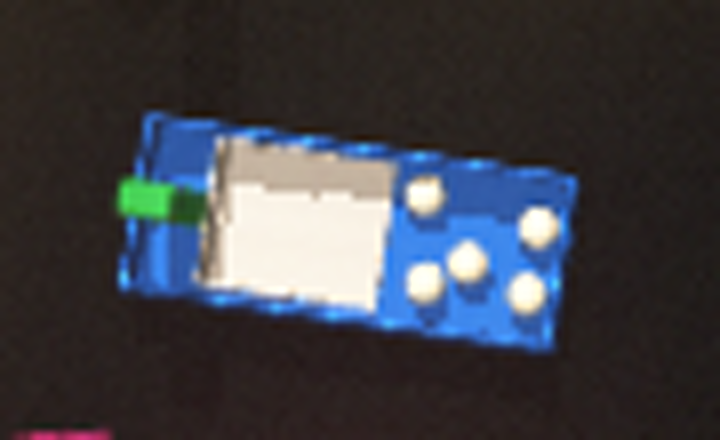

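View pics/zb.png

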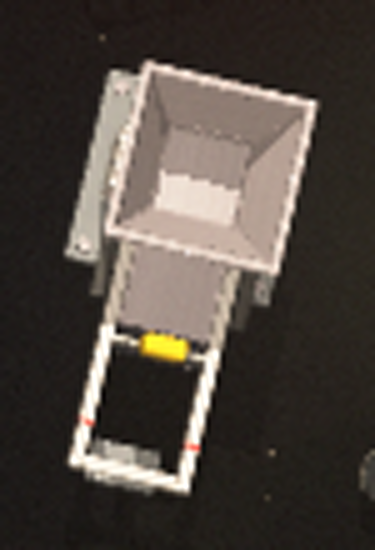

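```bash
cat >> h.py <<'E'
from scipy.spatial.transform import Rotation as Ro
TR=np.array([.5124,.2515]); TY=np.radians(81.55)
def Sc(yaw,tilt=0):
    "scoop rotation: tilt>0 lip up (deg)"
    return Ro.from_euler('z',yaw)*Ro.from_euler('y',tilt,degrees=True)
# scoop -> tool; B: tool y=-scoop y, tool x = scoop x ; A: tool y=scoop y, tool x=-scoop x
TA=Ro.from_matrix(np.array([[-1,0,0],[0,1,0],[0,0,-1.]]).T)
TB=Ro.from_matrix(np.array([[1,0,0],[0,-1,0],[0,0,-1.]]).T)
GT=np.array([.049,0,.064])  # TCP in scoop frame when gripped (grasp point 75mm up)
def tool(S,p,ref,T):
    "S rot, p world pos of scoop-frame point ref -> tcp pos, rotvec"
    o=np.asarray(p)-S.apply(ref); return o+S.apply(GT),(S*T).as_rotvec()
E
python3 - <<'E'
from h import *
from cell import kinematics,monitor,imaging
s=monitor.observe();c=imaging.calibration('wrist')
R=Ro.from_rotvec(s['eef_rot']);print('cam in tool',R.inv().apply(-np.array(c['R']).T@c['t']-s['eef_pos']), R.inv().apply(np.array(c['R'])[2]))
lip=np.array([-.04,0,.001])
tx=np.array([np.cos(TY),np.sin(TY),0])
for n,T in (('A',TA),('B',TB)):
  print(n)
  for sx in (.03,-.05):
    for tl in (0,20):
      p,o=tool(Sc(TY,tl),np.r_[TR,.1]+tx*sx,np.zeros(3),T); print('tray',sx,tl,kinematics.solve_ik(p,o))
  for yaw in (50,65,78,90,110):
   for tl in (20,-30,-50,-60):
    p,o=tool(Sc(np.radians(yaw),tl),[.60,-.17,.17],lip,T); q=kinematics.solve_ik(p,o);print(yaw,tl,None if q is None else np.round(q,2))
E
```

```text
cam in tool [ 0.08199335 -0.00047669 -0.13437835] [-3.21842364e-01 -5.53555814e-05  9.46793267e-01]
A
tray 0.03 0 [ 0.56152648  0.31272589  0.02988487  1.28795531  0.         -0.86178952]
tray 0.03 20 [ 0.68882206  0.56148875  0.30648341  1.57962193 -0.23128232 -0.70367093]
tray -0.05 0 [ 0.45483906  0.22043527 -0.09077262  1.25958844  0.         -0.96847695]
tray -0.05 20 [ 0.60546367  0.44002203  0.11867897  1.49337675 -0.25223092 -0.78677392]
50 20 [-0.02  0.62  0.52  1.7  -0.27 -0.86]
50 -30 [-0.43  0.21  0.03  1.25  0.5  -1.26]
50 -50 [-0.62  0.19 -0.1   1.19  0.87 -1.45]
50 -60 [-0.7   0.23 -0.14  1.21  1.05 -1.58]
65 20 [ 0.02  0.49  0.33  1.56 -0.31 -1.09]
65 -30 [-0.43  0.3   0.16  1.43  0.52 -1.57]
65 -50 [-0.62  0.38  0.15  1.55  0.85 -1.85]
65 -60 [-0.69  0.47  0.17  1.68  0.99 -2.05]
78 20 [ 0.05  0.38  0.16  1.44 -0.34 -1.3 ]
78 -30 [-0.43  0.38  0.27  1.58  0.51 -1.82]
78 -50 [-0.6   0.54  0.37  1.82  0.79 -2.13]
78 -60 [-0.66  0.65  0.42  1.99  0.89 -2.34]
90 20 [ 0.06  0.28  0.02  1.34 -0.35 -1.51]
90 -30 [-0.42  0.46  0.37  1.72  0.47 -2.05]
90 -50 None
90 -60 None

[... 577 characters left out ...]
.03  1.25  0.5   1.88]
50 -50 [-0.62  0.19 -0.1   1.19  0.87  1.69]
50 -60 [-0.7   0.23 -0.14  1.21  1.05  1.56]
65 20 [ 0.02  0.49  0.33  1.56 -0.31  2.05]
65 -30 [-0.43  0.3   0.16  1.43  0.52  1.57]
65 -50 [-0.62  0.38  0.15  1.55  0.85  1.3 ]
65 -60 [-0.69  0.47  0.17  1.68  0.99  1.09]
78 20 [ 0.05  0.38  0.16  1.44 -0.34  1.84]
78 -30 [-0.43  0.38  0.27  1.58  0.51  1.32]
78 -50 [-0.6   0.54  0.37  1.82  0.79  1.01]
78 -60 [-0.66  0.65  0.42  1.99  0.89  0.8 ]
90 20 [ 0.06  0.28  0.02  1.34 -0.35  1.63]
90 -30 [-0.42  0.46  0.37  1.72  0.47  1.09]
90 -50 None
90 -60 None
110 20 [ 0.04  0.11 -0.18  1.16 -0.33  1.24]
110 -30 [-0.39  0.57  0.53  1.91  0.38  0.76]
110 -50 None
110 -60 None
```

```bash
python3 - <<'E'
from h import *
from cell import r,imaging,monitor
import json
o=(Sc(np.radians(75))*TB).as_rotvec()
r.reach([.535,-.16,.36],o); r.dwell(.2)
c=imaging.calibration('wrist');im=imaging.camera('wrist')[:,:,::-1];cv2.imwrite('pics/w_stand.png',im)
json.dump({k:np.array(v).tolist() for k,v in c.items()},open('c_stand.json','w'))
r.reach([.512,.24,.33],(Sc(TY)*TB).as_rotvec()); r.dwell(.2)
c=imaging.calibration('wrist');im=imaging.camera('wrist')[:,:,::-1];cv2.imwrite('pics/w_tray.png',im)
json.dump({k:np.array(v).tolist() for k,v in c.items()},open('c_tray.json','w'))
print(monitor.observe()['time_s'])
E
```

```text
3.8583
```

View pics/w_stand.png

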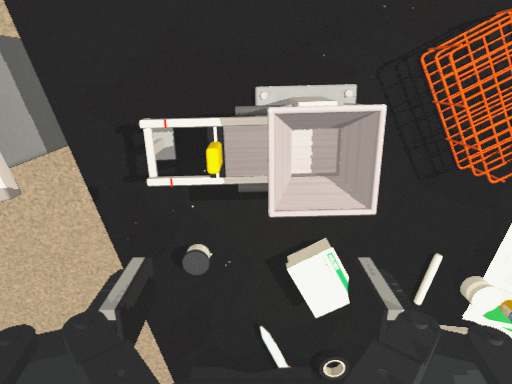

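View pics/w_tray.png

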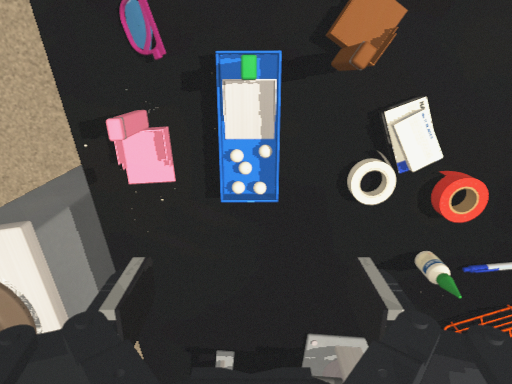

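```bash
python3 - <<'E'
from h import *
import json
L=lambda f:{k:np.array(v) for k,v in json.load(open(f)).items()}
c=L('c_tray.json');im=cv2.imread('pics/w_tray.png');h=cv2.cvtColor(im,cv2.COLOR_BGR2HSV)
m=(h[...,0]>100)&(h[...,0]<125)&(h[...,1]>150)&(h[...,2]>60);m[:,:200]=0;m[:,300:]=0;m[210:]=0
p=np.argwhere(m)[:,::-1].astype(np.float32)
W=np.array([onz(c,q,.031)[:2]*1000 for q in p],np.float32); print('tray',cv2.minAreaRect(W))
R=cv2.minAreaRect(W)
g=(h[...,0]>50)&(h[...,0]<75)&(h[...,1]>120);g[:,:200]=0;g[:,300:]=0;g[210:]=0
for b in blobs(g,20):
    print('green',b,onz(c,b[2],.103)[:2])
    gp=np.argwhere(g)[:,::-1]; print(cv2.minAreaRect(np.array([onz(c,q,.103)[:2]*1000 for q in gp],np.float32)))
w=(h[...,1]<70)&(h[...,2]>150);w[:,:215]=0;w[:,285:]=0;w[205:]=0;
ty=np.radians(R[2]); ux=np.array([np.cos(ty),np.sin(ty)]);uy=np.array([-ux[1],ux[0]])
for b in blobs(w,20):
    X=onz(c,b[2],.012)[:2]; d=X*1000-R[0]; print('white',b[0],b[2],X,d@ux,d@uy)
for z,t in ((.003,'scoop lipedge px'),): 
  for uv in [(224,138),(274,138)]: d=onz(c,uv,.005)[:2]*1000-R[0]; print(t,d@ux,d@uy)
c=L('c_stand.json');im=cv2.imread('pics/w_stand.png');h=cv2.cvtColor(im,cv2.COLOR_BGR2HSV)
g=(h[...,0]>22)&(h[...,0]<32)&(h[...,1]>150);g[:,:140]=0;g[:,300:]=0;g[200:]=0
for b in blobs(g,20): print('yel',b,onz(c,b[2],.126))
rd=((h[...,0]<6)|(h[...,0]>174))&(h[...,1]>130);rd[:,:140]=0;rd[:,250:]=0;rd[200:]=0
for b in blobs(rd,3): print('red',b,onz(c,b[2],.078))
cv2.imwrite('pics/z_st.png',cv2.resize(im[80:230,130:400],None,fx=2.9,fy=2.9,interpolation=cv2.INTER_CUBIC))
cv2.imwrite('pics/z_tr.png',cv2.resize(im[0:1,0:1],None,fx=2,fy=2))
E
```

```text
tray ((510.64862060546875, 254.67129516601562), (191.43978881835938, 79.11516571044922), 81.69116973876953)
green (np.int32(347), (np.int32(241), np.int32(55), np.int32(15), np.int32(25)), array([248.40345821,  66.77521614])) [0.52229047 0.3292333 ]
((521.8988037109375, 328.9617004394531), (22.549596786499023, 13.854290962219238), 81.7392807006836)
white 3109 [249.10292699 108.0562882 ] [0.5152553  0.28145738] 27.170635804342425 -0.6875054999740913
white 135 [264.73333333 150.88888889] [0.52769804 0.22261152] -29.259476200077387 -21.503377270478968
white 140 [236.41428571 155.2       ] [0.48896303 0.22238476] -35.081401120389415 16.792285680085456
white 133 [244.90225564 167.52631579] [0.49769621 0.20366236] -52.34526079650411 5.445223851508628
white 133 [237.94736842 186.93984962] [0.48380034 0.17742957] -80.31076621878326 15.40437157059996
white 135 [259.6        187.51111111] [0.51360251 0.17214384] -81.23434269617653 -14.848823090575747
scoop lipedge px -12.886042558536987 33.50830499058274
scoop lipedge px -13.080519827318014 -34.14123686261283
yel (np.int32(467), (np.int32(206), np.int32(141), np.int32(17), np.int32(33)), array([213.67023555, 157.23340471])) [ 0.49290424 -0.15304266  0.126     ]
red (np.int32(18), (np.int32(164), np.int32(119), np.int32(3), np.int32(9)), array([164.72222222, 123.11111111])) [ 0.43995473 -0.10679629  0.078     ]
red (np.int32(16), (np.int32(170), np.int32(178), np.int32(3), np.int32(9)), array([170.9375, 182.6875])) [ 0.42215669 -0.18014885  0.078     ]
```

View pics/z_st.png

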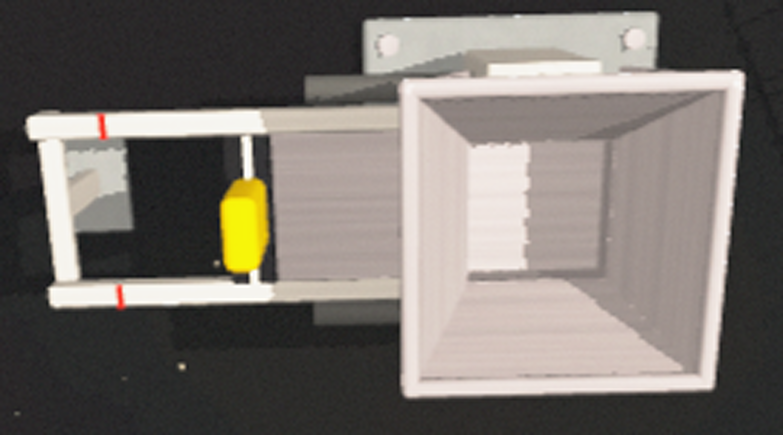

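Tray, scoop, and balls are found. The scoop origin is at tray x≈26 mm, which puts the lip at −13.9, and I measured −13. Next I'll cross-check the stand and the handle, then grip.

```bash
python3 - <<'E'
from h import *
import json
from cell import imaging
L=lambda f:{k:np.array(v) for k,v in json.load(open(f)).items()}
ct=imaging.calibration('top'); print('green top cam',onz(ct,(158.1,204.75),.103))
c=L('c_stand.json')
P=np.array([[403,80],[743,72],[715,388],[405,395]])/2.9+[130,80]
C=np.array([onz(c,p,.149)[:2] for p in P]);print('rim',C*1000,C.mean(0))
for i in range(4):
    d=C[(i+1)%4]-C[i];print(np.linalg.norm(d)*1000,np.degrees(np.arctan2(d[1],d[0])))
# rails outer-left edges
for a,b in (((30,117),(400,105)),((50,303),(400,297))):
    A=onz(c,np.array(a)/2.9+[130,80],.078);B=onz(c,np.array(b)/2.9+[130,80],.078);d=B-A;print('rail',A,np.degrees(np.arctan2(d[1],d[0])))
# yellow top face centre
print('ytop',onz(c,np.array([238,234])/2.9+[130,80],.126))
im=cv2.imread('pics/top0.png')
# red marks top cam
for uv in ((85/5+270,423/5+145),(194/5+270,447/5+145)): print('redtop',onz(ct,uv,.078))
E
```

```text
green top cam [0.52378196 0.32524689 0.103     ]
rim [[ 564.28095372 -114.71840443]
 [ 676.47357145 -142.07379587]
 [ 650.47876065 -255.22974684]
 [ 536.7774557  -227.73979258]] [ 0.60700269 -0.18494043]
115.4794393561776 -13.702785864792023
116.10339972550914 -102.93782775098614
116.97728126376913 166.40822950038685
116.31971709382672 76.3230408879336
rail [ 0.41266585 -0.09605913  0.078     ] -13.18900777169377
rail [ 0.39199225 -0.17456246  0.078     ] -13.973046555229466
ytop [ 0.49004245 -0.15632811  0.126     ]
redtop [ 0.4396003  -0.10945318  0.078     ]
redtop [ 0.42321853 -0.18349638  0.078     ]
```

```bash
cat >> h.py <<'E'
TY=np.radians(81.7); GR=np.array([.5221,.3280]); UX=np.array([np.cos(TY),np.sin(TY),0])
TR=np.array([.5107,.2540])
SO=np.array([.606,-.1855]); SY=np.radians(-13.6)
LIP=np.array([-.04,0,.001]); HEEL=np.array([.061,0,0])
E
python3 - <<'E'
from h import *
from cell import r,imaging,monitor,eoat
o=(Sc(TY)*TB).as_rotvec()
r.reach(np.r_[GR,.20],o); r.move_l(np.r_[GR,.067],v=.12,force_limit=12)
s0=monitor.observe();print(s0['eef_pos'],s0['ft_force'])
im=imaging.camera('wrist');cv2.imwrite('pics/pregrip.png',im[:,:,::-1])
eoat.set_gripper(0.0,effort=70)
s=monitor.observe();print(s['eef_pos'],s['ft_force'],s['opening'],s['time_s'])
im=imaging.camera('wrist');cv2.imwrite('pics/grip.png',im[:,:,::-1])
E
```

```text
[0.52264905 0.32830355 0.0679633 ] [-0.50623848 -0.43833095  0.72023882]
[0.52211913 0.32799879 0.06694401] [ 0.92575695 -0.33032554 -0.9098177 ] 0.01537720677705387 6.4833
```

View pics/grip.png

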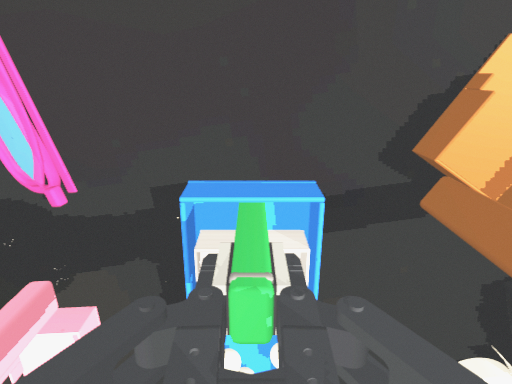

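The handle is held (opening 15.4 mm, small side force). Now I push toward the balls.

```bash
python3 - <<'E'
from h import *
from cell import r,imaging,monitor
p=monitor.observe()['eef_pos']
t=p-UX*.0775; t[2]=.0668
print(r.move_l(t,v=.06,force_limit=22)); s=monitor.observe()
print(s['eef_pos'],(s['eef_pos']-p)@UX,s['ft_force'],s['time_s'])
for n in('wrist','scene'):cv2.imwrite(f'pics/push_{n}.png',imaging.camera(n)[:,:,::-1])
im=cv2.imread('pics/push_scene.png');cv2.imwrite('pics/push_z.png',cv2.resize(im[230:320,140:270],None,fx=5,fy=5))
E
```

```text
False
[0.51104502 0.2512521  0.06690667] -0.07754174217175953 [ 0.45681982 -0.32346222  1.82429975] 7.975
```

View pics/push_z.png

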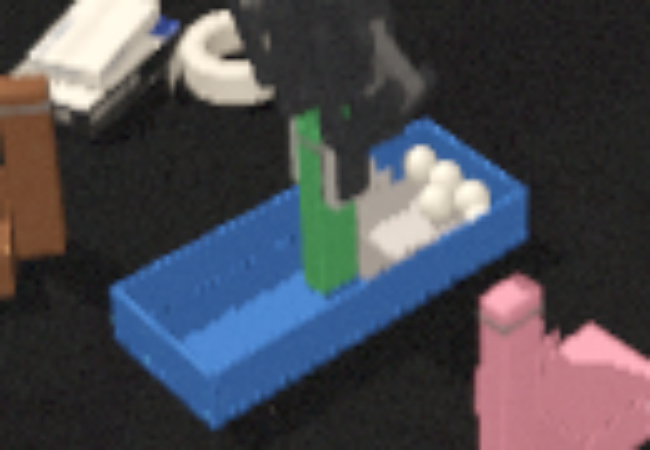

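View pics/push_wrist.png

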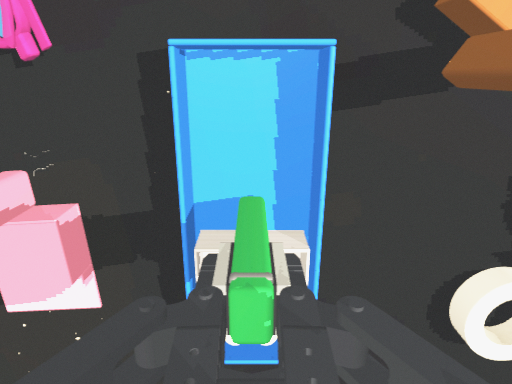

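Four balls are visible at the lip, pinned against the end wall, and the force is low. I'll tilt the lip up about the heel.

```bash
python3 - <<'E'
from h import *
from cell import r,imaging,monitor
s=monitor.observe();p=s['eef_pos']
S0=Sc(TY); lip=p-S0.apply(GT)+S0.apply(LIP)
print('lip tray x',(lip[:2]-TR)@UX[:2])
for tl in (4,8,12,16,20):
    S=Sc(TY,tl); l=lip+UX*.0015
    heel_z=(S.apply(HEEL)-S.apply(LIP))[2]
    l[2]=.0042-heel_z
    a,o=tool(S,l,LIP,TB); r.move_l(a,o,v=.05)
s=monitor.observe();print(s['eef_pos'],s['ft_force'],s['time_s'])
for n in('wrist','scene'):cv2.imwrite(f'pics/tilt_{n}.png',imaging.camera(n)[:,:,::-1])
im=cv2.imread('pics/tilt_scene.png');cv2.imwrite('pics/tilt_z.png',cv2.resize(im[230:320,140:270],None,fx=5,fy=5))
E
```

```text
lip tray x -0.09169292805268599
[0.51351478 0.26894638 0.06786205] [ 0.17633883 -0.16066063 -1.4054024 ] 9.3417
```

View pics/tilt_z.png

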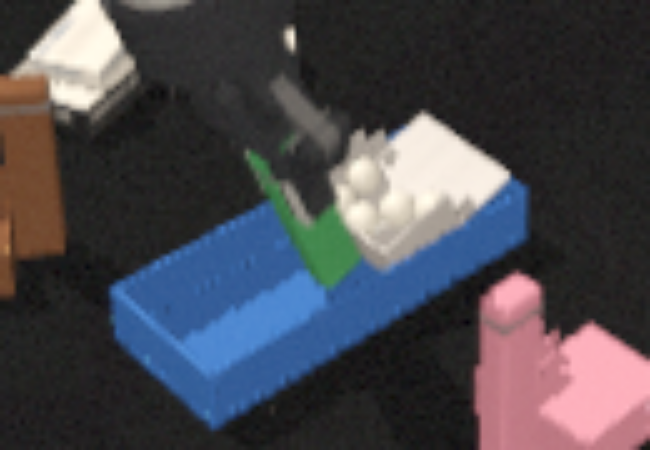

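```bash
python3 - <<'E'
from h import *
from cell import r,imaging,monitor
s=monitor.observe();p=s['eef_pos'];q=p.copy();q[2]+=.18
r.move_l(q,v=.12)
X=np.array([np.cos(SY),np.sin(SY),0]);Y=np.array([-X[1],X[0],0])
yaw=SY+np.pi/2
l=np.r_[SO,0]+Y*.045;l[2]=.23
a,o=tool(Sc(yaw,20),l,LIP,TB)
r.move_l(a,o,v=.22)
s=monitor.observe();print(s['eef_pos'],s['ft_force'],s['opening'],s['time_s'])
for n in('top','scene'):cv2.imwrite(f'pics/over_{n}.png',imaging.camera(n)[:,:,::-1])
im=cv2.imread('pics/over_scene.png');a=cv2.resize(im[90:250,200:360],None,fx=3.5,fy=3.5)
im=cv2.imread('pics/over_top.png');b=cv2.resize(im[140:260,140:360],None,fx=3.5,fy=3.5)
cv2.imwrite('pics/over_a.png',a);cv2.imwrite('pics/over_b.png',b)
E
```

```text
[ 0.64110557 -0.03852782  0.25875623] [ 0.56319651 -0.3074026  -1.84049034] 0.015164459887298365 12.7583
```

View pics/over_a.png

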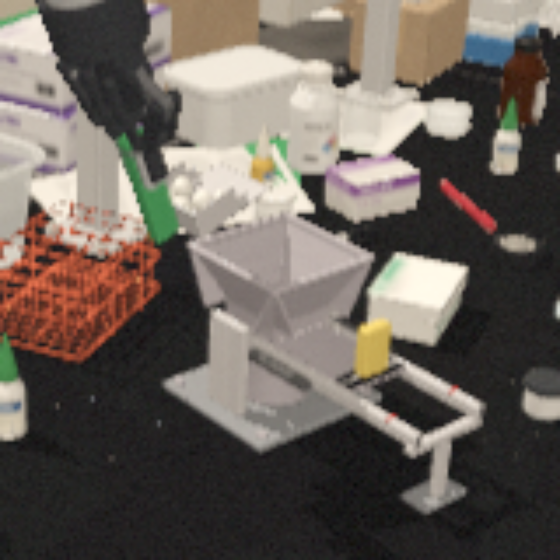

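View pics/over_b.png

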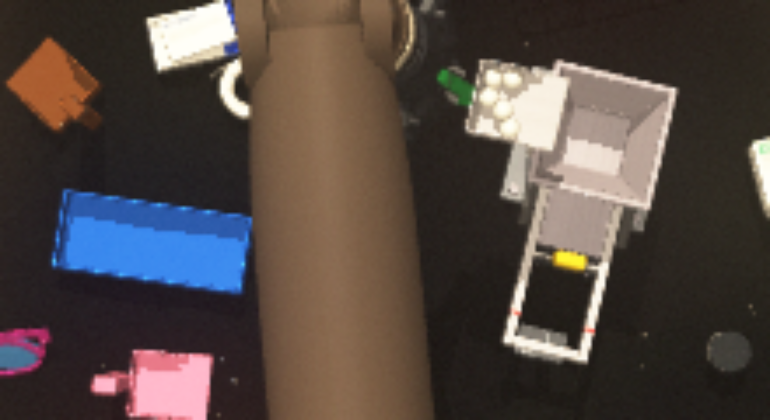

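All five balls are in the scoop. I'll check the lip position against the top view, then tip.

```bash
python3 - <<'E'
from h import *
from cell import r,imaging,monitor
c=imaging.calibration('top')
print('lip corners',onz(c,(571/3.5+140,78/3.5+140),.23),onz(c,(556/3.5+140,150/3.5+140),.23))
X=np.array([np.cos(SY),np.sin(SY),0]);Y=np.array([-X[1],X[0],0])
print('expected mid',np.r_[SO,0]+Y*.045)
E
```

```text
lip corners [ 0.65026927 -0.15160069  0.23      ] [ 0.5858604  -0.13775714  0.23      ]
expected mid [ 0.6165814  -0.14176175  0.        ]
```

```bash
python3 - <<'E'
from h import *
from cell import r,imaging,monitor,kinematics
X=np.array([np.cos(SY),np.sin(SY),0]);Y=np.array([-X[1],X[0],0]);yaw=SY+np.pi/2
def pose(y,z,tl):
    l=np.r_[SO,0]+Y*y;l[2]=z; return tool(Sc(yaw,tl),l,LIP,TB)
seq=[(.027,.205,20,.12),(.025,.180,5,.1),(.025,.162,-8,.08),(.025,.150,-20,.08),(.025,.150,-35,.1),(.025,.150,-48,.1)]
for y,z,t,v in seq: assert kinematics.solve_ik(*pose(y,z,t)) is not None,(y,z,t)
for y,z,t,v in seq:
    a,o=pose(y,z,t); r.move_l(a,o,v=v)
r.dwell(.3)
s=monitor.observe();print(s['q'],s['ft_force'],s['opening'],s['time_s'])
for n in('top','scene'):cv2.imwrite(f'pics/tip_{n}.png',imaging.camera(n)[:,:,::-1])
im=cv2.imread('pics/tip_scene.png');a=cv2.resize(im[90:250,200:360],None,fx=3.5,fy=3.5)
im=cv2.imread('pics/tip_top.png');b=cv2.resize(im[140:260,240:360],None,fx=4.5,fy=4.5)
cv2.imwrite('pics/tip_a.png',a);cv2.imwrite('pics/tip_b.png',b)
E
```

```text
[-0.56098244  0.50783489  0.29833309  1.69999636  0.78074415  1.10364077] [ 0.79834459 -0.76206875 -2.10990821] 0.01483532153589837 15.55
```

View pics/tip_a.png

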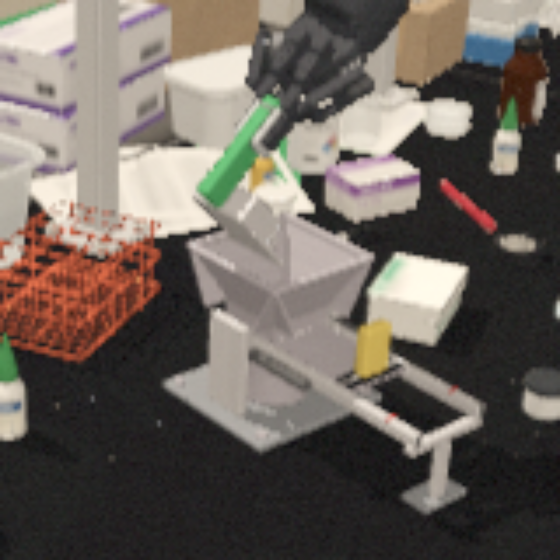

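View pics/tip_b.png

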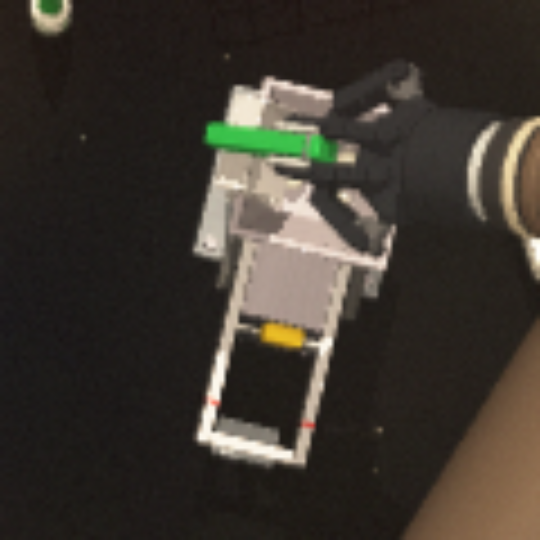

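```bash
python3 - <<'E'
from h import *
from cell import r,imaging,monitor,kinematics
X=np.array([np.cos(SY),np.sin(SY),0]);Y=np.array([-X[1],X[0],0]);yaw=SY+np.pi/2
def pose(y,z,tl):
    l=np.r_[SO,0]+Y*y;l[2]=z; return tool(Sc(yaw,tl),l,LIP,TB)
a,o=pose(.04,.215,-35);r.move_l(a,o,v=.15)
a,o=pose(.06,.22,0);r.move_l(a,o,v=.2)
a,o=tool(Sc(TY,0),[.50,.03,.12],np.zeros(3),TB); r.move_l(a,o,v=.25)
s=monitor.observe();print(s['eef_pos'],s['ft_force'],s['time_s'])
for n in('top','scene'):cv2.imwrite(f'pics/pl_{n}.png',imaging.camera(n)[:,:,::-1])
im=cv2.imread('pics/pl_scene.png');a=cv2.resize(im[90:290,150:360],None,fx=2.9,fy=2.9)
im=cv2.imread('pics/pl_top.png');b=cv2.resize(im[140:260,200:360],None,fx=4.5,fy=4.5)
cv2.imwrite('pics/pl_a.png',a);cv2.imwrite('pics/pl_b.png',b)
E
```

```text
[0.50817467 0.07740292 0.18489201] [ 0.23116494  0.08615849 -1.04048725] 18.0
```

View pics/pl_a.png

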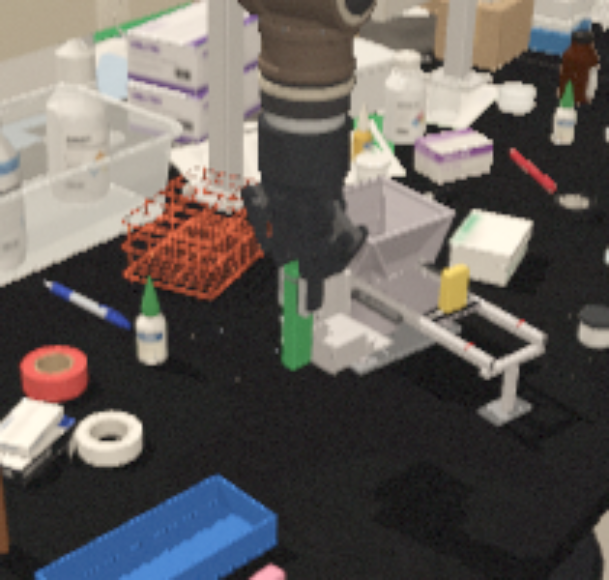

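View pics/pl_b.png

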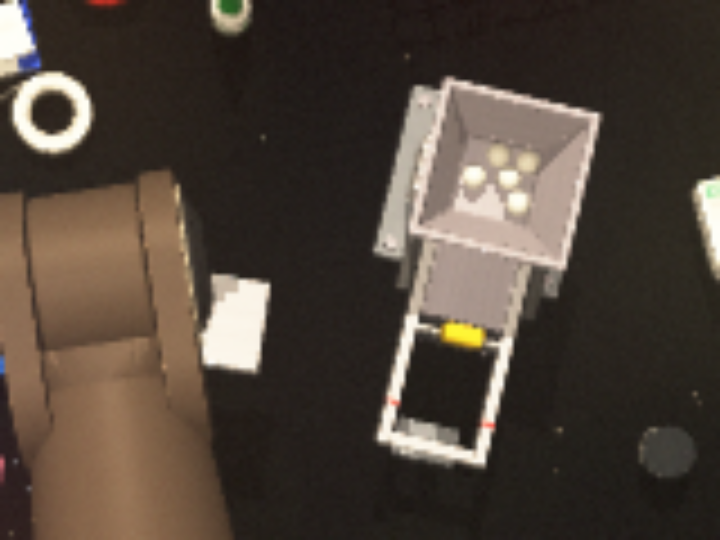

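All five balls lie in the hopper. I'll set the scoop down on the clear worktop.

```bash
python3 - <<'E'
from h import *
from cell import r,imaging,monitor,eoat
p=monitor.observe()['eef_pos'].copy()
p[2]=.075;r.move_l(p,v=.12)
p[2]=.060;print(r.move_l(p,v=.02,force_limit=5))
s=monitor.observe();print(s['eef_pos'],s['ft_force'],s['time_s'])
p=s['eef_pos'].copy();p[2]+=.0005;r.move_l(p,v=.02)
for w in (.020,.03,.085): eoat.set_gripper(w)
p[2]=.22;r.move_l(p,v=.15)
r.reach([.40,-.05,.27],(Sc(SY+np.pi/2)*TB).as_rotvec())
s=monitor.observe();print(s['eef_pos'],s['ft_force'],s['opening'],s['time_s'])
for n in('top','scene'):cv2.imwrite(f'pics/rel_{n}.png',imaging.camera(n)[:,:,::-1])
im=cv2.imread('pics/rel_scene.png');a=cv2.resize(im[90:290,150:360],None,fx=2.9,fy=2.9)
cv2.imwrite('pics/rel_a.png',a)
E
```

```text
True
[0.5085425  0.07754023 0.06389758] [-0.84748169 -0.30558192  5.0368559 ] 19.7333
[ 0.40046592 -0.04980309  0.26949809] [ 0.06319103 -0.511273   -0.54463788] 0.08505290270548424 22.9667
```

View pics/rel_a.png

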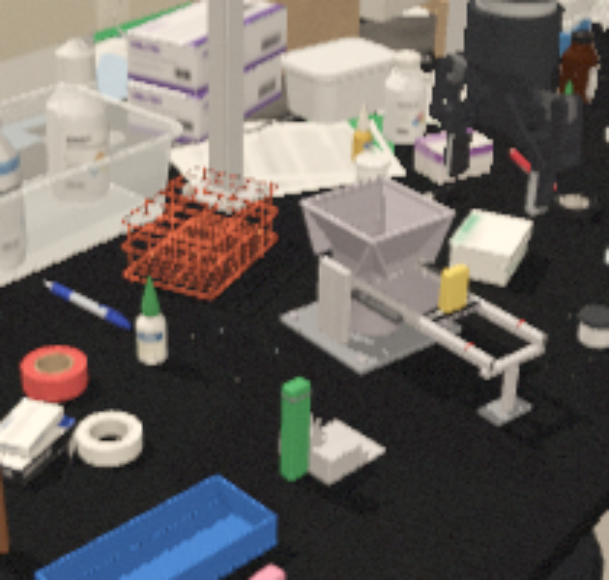

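```bash
python3 - <<'E'
from h import *
from cell import r,imaging,monitor,eoat
X=np.array([np.cos(SY),np.sin(SY),0]);o=(Sc(SY+np.pi/2)*TB).as_rotvec()
H=np.r_[SO,0]-X*.12
H[2]=.20
eoat.set_gripper(.042)
r.reach(H,o); r.dwell(.1)
cv2.imwrite('pics/gate_pre.png',imaging.camera('wrist')[:,:,::-1])
H[2]=.097;print(r.move_l(H,v=.1,force_limit=8))
s=monitor.observe();print(s['eef_pos'],s['ft_force'],s['opening'])
eoat.set_gripper(0,effort=60)
s=monitor.observe();print(s['eef_pos'],H,s['ft_force'],s['opening'],s['time_s'])
cv2.imwrite('pics/gate_grip.png',imaging.camera('wrist')[:,:,::-1])
E
```

```text
False
[ 0.48984296 -0.15742086  0.09770951] [-0.12064304 -1.14465498  0.29104986] 0.042124721173798466
[ 0.49049342 -0.1575794   0.0977108 ] [ 0.48936468 -0.15728295  0.097     ] [ 3.29700586 -1.85188413  1.88823333] 0.013359457828383822 25.9167
```

View pics/gate_grip.png

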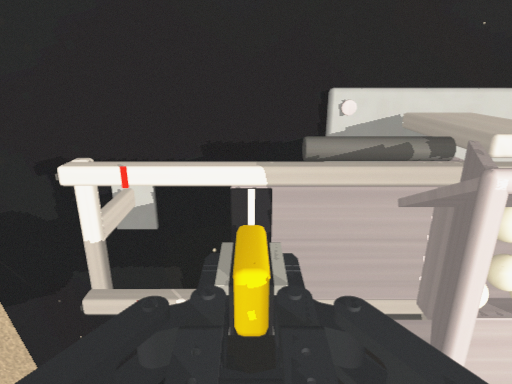

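View pics/gate_pre.png

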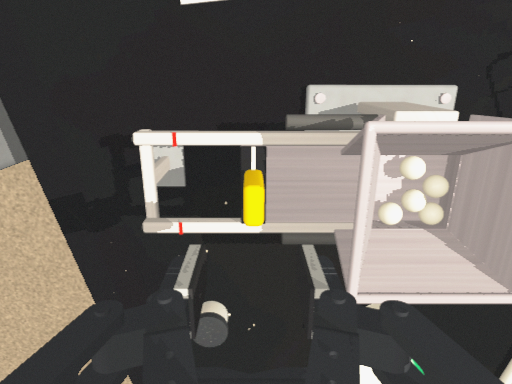

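```bash
python3 - <<'E'
from h import *
from cell import r,imaging,monitor
X=np.array([np.cos(SY),np.sin(SY),0])
c=imaging.calibration('wrist')
print('before',((onz(c,(251,205),.081)-onz(c,(124,177),.078))@X))
s=monitor.observe();p=s['eef_pos'];t=np.array([.48936,-.15728,.097])-X*.060; t[2]=.097
print(r.move_l(t,v=.05))
r.dwell(.5)
s=monitor.observe();print(s['eef_pos'],(s['eef_pos']-p)@X,t-s['eef_pos'],s['ft_force']@X,s['ft_force'],s['opening'],s['time_s'])
for n in('wrist','top','scene'):cv2.imwrite(f'pics/pull_{n}.png',imaging.camera(n)[:,:,::-1])
E
```

```text
before 0.059802319383775046
False
[ 0.43289193 -0.14361154  0.0976953 ] -0.059228662498817954 [-0.00184959  0.00044007 -0.0006953 ] 10.63641397725024 [10.52614113 -1.72412891 -0.25556808] 0.013401956583785738 27.8167
```

View pics/pull_wrist.png

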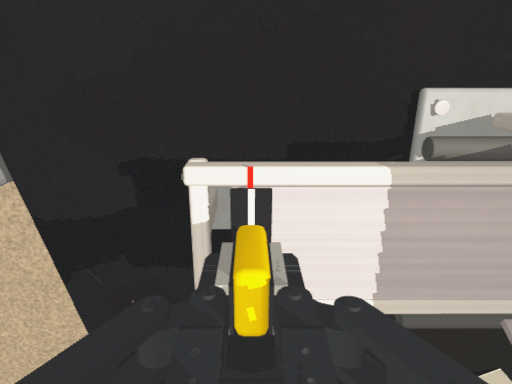

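View pics/pull_scene.png

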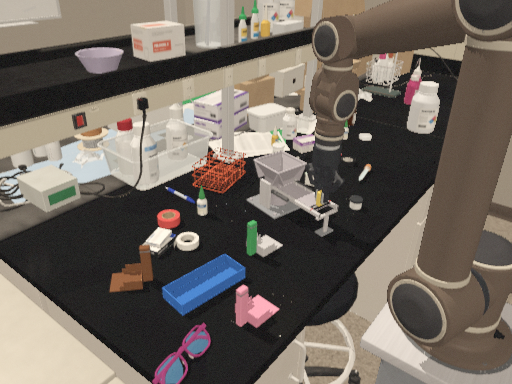

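The white line meets the red mark at col ≈250–251. I'll measure the residual and check that the hopper is empty.

```bash
python3 - <<'E'
from h import *
from cell import imaging
X=np.array([np.cos(SY),np.sin(SY),0])
c=imaging.calibration('wrist')
im=cv2.imread('pics/pull_wrist.png');h=cv2.cvtColor(im,cv2.COLOR_BGR2HSV)
rd=((h[...,0]<6)|(h[...,0]>174))&(h[...,1]>150);rd[:160]=0;rd[190:]=0;rd[:,:200]=0;rd[:,300:]=0
w=(h[...,2]>170)&(h[...,1]<60);w[:192]=0;w[222:]=0;w[:,:236]=0;w[:,268:]=0
R=blobs(rd,5)[0];Wb=max(blobs(w,5),key=lambda b:b[0]);print(R,Wb)
print('line minus mark mm',1000*((onz(c,Wb[2],.081)-onz(c,R[2],.078))@X))
im=cv2.imread('pics/pull_top.png');cv2.imwrite('pics/pull_b.png',cv2.resize(im[140:260,240:360],None,fx=4.5,fy=4.5,interpolation=cv2.INTER_CUBIC))
E
```

```text
(np.int32(106), (np.int32(247), np.int32(167), np.int32(6), np.int32(21)), array([249.97169811, 177.08490566])) (np.int32(210), (np.int32(248), np.int32(192), np.int32(7), np.int32(30)), array([251. , 206.5]))
line minus mark mm 0.4919056971426544
```

View pics/pull_b.png

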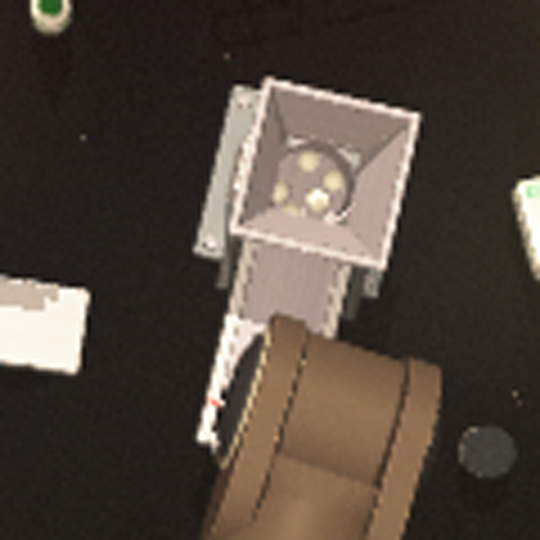

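All the balls now lie in the round jar under the throat. The line is about 0.5 mm short of the mark, so I'll trim that and hand in.

```bash
python3 - <<'E'
from h import *
from cell import r,imaging,monitor,job_done
X=np.array([np.cos(SY),np.sin(SY),0])
t=np.array([.48936,-.15728,.097])-X*.0606; t[2]=.097
r.move_l(t,v=.01); r.dwell(.5)
s=monitor.observe();print(s['eef_pos'],s['ft_force']@X,s['opening'],s['time_s'],abs(s['joint_velocities']).max())
c=imaging.calibration('wrist')
im=imaging.camera('wrist')[:,:,::-1];cv2.imwrite('pics/fin.png',im);h=cv2.cvtColor(im.copy(),cv2.COLOR_BGR2HSV)
rd=((h[...,0]<6)|(h[...,0]>174))&(h[...,1]>150);rd[:160]=0;rd[190:]=0;rd[:,:200]=0;rd[:,300:]=0
w=(h[...,2]>170)&(h[...,1]<60);w[:192]=0;w[222:]=0;w[:,:236]=0;w[:,268:]=0
R=blobs(rd,5)[0];Wb=max(blobs(w,5),key=lambda b:b[0])
d=1000*((onz(c,Wb[2],.081)-onz(c,R[2],.078))@X);print('line-mark mm',d)
if abs(d)<1.5: job_done(); print('handed in')
E
```

```text
[ 0.43230233 -0.14348444  0.09767721] 10.350905745847689 0.013462688111560447 28.7167 0.0014863810500834794
line-mark mm 0.007528992813542411
the job is handed in; nothing more can be done
handed in
```

I finished the task and handed it in at about 28.7 s, with the arm still holding the gate open at the mark.

- **Scoop and balls:** I gripped the scoop by its green handle, and it picked up all five balls in one push against the tray's end wall. I tipped them into the hopper, and the top view showed all five inside. The fingers never touched a ball.
- **Scoop placed:** it stands upright on clear worktop between the tray and the stand, confirmed in the scene picture after release.
- **Gate:** I gripped the yellow handle (opening 13.5 mm, 60 N) and pulled it straight out. The last wrist picture put the white line level with the red mark, about 0.0 mm apart. The force along the pull was about 10.4 N, against 10.8 N given for the mark.
- **Balls in the jar:** the top view after the first pull showed four balls clearly and a fifth partly hidden, all in the jar under the throat.
- **Bystanders:** the dropper bottle, tape roll and dark-lidded jar looked unmoved in the pictures, but I did not measure them.

One disagreement: the top and wrist cameras differed by about 3 mm in world y. I worked from the wrist values, and every contact and the final alignment came out consistent with them.

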